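Click the growing tub's lid shut all round

ROBOT

A 7-joint arm with a two-finger parallel gripper is mounted at the origin on the work surface. World frame = base frame: x ahead of the robot, y to its left, z up, the work surface at z = 0. Lengths are in m, angles in rad, forces in N, time in s.
With the tool pointing down it reaches from about 0.425 to 0.875 m from the base axis. Payload 8.4 kg.
Tool frame: the origin (TCP) lies midway between the tips of the shut fingers; the grasp point (between the pads) lies 19 mm behind it; z points along the fingers, y is the line along which they close (so a half turn about z gives the same grasp; the last joint's range is limited). The gripper opens to 85 mm and grips with 20 to 120 N. Pads are 22 mm wide; open, the fingers measure 114 mm over their backs; the gripper's body (76 mm by 85 mm) begins 54 mm behind the grasp point. The pads swing forward as they close: fully open they stand 13 mm farther back than shut.
Start: joints at [-1.307, 0.333, 0.04, 1.465, -0.013, 1.343, -0.059], TCP at [0.231, 0.608, 0.231] pointing down, gripper open.
Joint ranges: [-2.58, 2.58], [-0.38, 2.09], [-1.3, 1.39], [0.25, 2.4], [-1.5, 4.64], [0.08, 2.09], [-2.65, 2.65]. Speed limits (rad/s): [2.22, 2.22, 2.79, 2.79, 3.14, 3.14, 3.14].

INTERFACE

Orientations are given as [roll, pitch, yaw] about the fixed x, y, z axes, in that order (R = Rz(yaw) Ry(pitch) Rx(roll)).
In Python, from cell import bot, viewer gives the robot as it stands.
- The arm moves only by the shell command python3 -m creep 'ROWS' [OPENING] [FORCE]. ROWS is JSON, a list of rows, each a list of 2 entries, a list of its own where there are three numbers: the shift along the tool's x, y, z normalised to -1 to 1, where 1 is 200 mm, then the turn, a rotation vector about the tool's x, y, z normalised to -1 to 1, where 1 is 2 rad. In form: [[[tx, ty, tz], [rx, ry, rz]], ...]. A call has 1 to 12 rows; each row is the pose to reach, as a shift and turn from the pose commanded when the call began, along the tool's axes at that moment; what a row does not reach only later rows make up. A row lasts 1/12 s, in which the tool goes at most 41.7 mm and 7.16 degrees, less where a joint would pass 70% of its speed; a pose out of reach is approached as far as the arm can. A call with a number of a shift or a turn outside -1 to 1 is refused whole. A call with a gripper value outside its range is refused whole. OPENING is the opening, from 0 (shut) to 1 (fully open), set as the call begins (- or left out, the last holds). The fingers move at their own pace and stop on an object; FORCE is the grip in N (left out, the last holds). Time passes only in rows, so rows that repeat a pose let the fingers close. It gives the time, the measured TCP pose, the force, the opening and the grip force at its end, in the units of the state.
- bot.get_obs(): the state, without advancing time (a new reading comes with each control period).
- viewer.get_image(name): name is "scene" or "side" or "wrist"; returns the picture (400x640x3 uint8, red, green, blue); there is no depth.
- viewer.camera_params(name): a dict with "intrinsics" (3x3 intrinsics, pixels), "rvec" (rotation vector, rad) and "tvec" (3), from world to camera coordinates, as OpenCV has them; the wrist camera has in their place "tool_from_camera" (4x4, takes a point from camera to tool coordinates, whose origin is the TCP and whose axes are the flange's). Camera axes: x right, y down, z forward; pixel columns grow to the right and rows downward; lengths in m; the calibration is good to about 2 mm. A picture is of the moment at which its call begins: read the wrist's pose just before it. camera_params takes no time and is no camera call.
- bot.close_job(): hands the job in; it is judged then, once.
Trained networks look in the newest picture that a camera, given by its name, has taken for a name from the list of things; names that differ only in an ending like _2 or _b are one class to them, and where a whole thing is asked for, a point or a joint stands for the part that bears it (a point fixed in the world has none). Each returns a list of dicts, best first, with "conf" (0 to 1); they miss things now and then, are a little off and sometimes report something else, mostly with a low value. They report only what shows in the picture. A call takes as long as a camera call.
- viewer.boxes_of(camera, query): "box" ([left, top, width, height] in pixels, round what is visible of it).
The state is a dict: "time_s": time; "q": joint angles; "qvel": joint speeds; "effort": joint torques, N m; "eef_pos": TCP position; "tcp_rot": TCP orientation; "force": force on the tool from outside, world axes, zero at the start; "wrist_torque": the same for the moment, N m; "opening": opening from 0.0 (shut) to 1.0 (fully open); "gripper_force": force on a finger pad.
Only numpy, scipy, OpenCV 4.12 (cv2) and the standard library are available. Lean on these libraries where they do the work, as an engineer would, in place of code of your own. Each camera call takes 0.05 s, during which the arm holds its last target. There are 200 camera calls.

TASK

The lid of the mushroom growing tub has sprung up round its rim. With the fingertips, press each raised rim section down until it has clicked shut and all four lie flush, keeping off the grey filter disc in the middle. Only press, do not lift anything: leave the tub standing where it is, and leave the things around it undisturbed.

Things in the scene. Friction and masses are not known exactly. Their poses are not given: they have to be found in the camera images.
- tub: Loose clear plastic tub of brown substrate, 172 x 232 mm, 0.8 to 1 kg; origin at the centre of its underside on the bench, z up, long side along its y. White lid 180 x 240 mm, flat top 76 mm above the bench when shut: a fixed middle panel (90 x 150 mm), four fixed 45 mm corner pieces, and between them four rim sections hinged on the panel's edges, with tabs reaching 100 mm (x) or 130 mm (y) from the middle.
- filter_disc: Soft grey air-filter disc in the middle of the lid, 48 mm across and 8 mm tall, not to be touched; origin at the centre of its underside, 76 mm above the tub's underside
- rim_front (a joint): Angle (rad) of the rim section on the long side towards the robot (tub -x): 0 = sprung up, outer edge about 10 mm above the lid; 0.22 = clicked shut, flush. Bistable: the press point resists with up to about 11 N; past half-way (0.11) it snaps shut and stays; let go before that and it springs back up.
- rim_front_press (a point): Point to press: middle of that section's length, on its upper face, 34 mm out from its hinge edge. The section is 147 mm long, 45 mm from hinge to outer edge, plus a 40 mm wide, 10 mm deep thumb tab. The point moves with it: about 7.5 mm above the lid's flat top when sprung up, level with it (76 mm above the bench) when shut. Outward is the tub's -x.
- rim_back (a joint): Angle (rad) of the rim section on the long side away from the robot (tub +x): 0 = sprung up, outer edge about 10 mm above the lid; 0.22 = clicked shut, flush. Bistable: the press point resists with up to about 11 N; past half-way (0.11) it snaps shut and stays; let go before that and it springs back up.
- rim_back_press (a point): Point to press: middle of that section's length, on its upper face, 34 mm out from its hinge edge. The section is 147 mm long, 45 mm from hinge to outer edge, plus a 40 mm wide, 10 mm deep thumb tab. The point moves with it: about 7.5 mm above the lid's flat top when sprung up, level with it (76 mm above the bench) when shut. Outward is the tub's +x.
- rim_left (a joint): Angle (rad) of the rim section on the short end on the robot's left (tub +y): 0 = sprung up, outer edge about 10 mm above the lid; 0.22 = clicked shut, flush. Bistable: the press point resists with up to about 11 N; past half-way (0.11) it snaps shut and stays; let go before that and it springs back up.
- rim_left_press (a point): Point to press: middle of that section's length, on its upper face, 34 mm out from its hinge edge. The section is 87 mm long, 45 mm from hinge to outer edge, plus a 40 mm wide, 10 mm deep thumb tab. The point moves with it: about 7.5 mm above the lid's flat top when sprung up, level with it (76 mm above the bench) when shut. Outward is the tub's +y.
- rim_right (a joint): Angle (rad) of the rim section on the short end on the robot's right (tub -y): 0 = sprung up, outer edge about 10 mm above the lid; 0.22 = clicked shut, flush. Bistable: the press point resists with up to about 11 N; past half-way (0.11) it snaps shut and stays; let go before that and it springs back up.
- rim_right_press (a point): Point to press: middle of that section's length, on its upper face, 34 mm out from its hinge edge. The section is 87 mm long, 45 mm from hinge to outer edge, plus a 40 mm wide, 10 mm deep thumb tab. The point moves with it: about 7.5 mm above the lid's flat top when sprung up, level with it (76 mm above the bench) when shut. Outward is the tub's -y.
- jar: Bystander: closed glass jar, 62 mm across, 90 mm tall, upright left of the tub; origin centre of underside
- pot: Bystander: low round white pot with closed lid, 96 mm across, 55 mm tall, right of the tub; origin centre of underside
- scoop: Bystander: spoon-shaped steel scoop, 170 mm long, lying beyond the tub; origin under its middle
- brush: Bystander: hand brush, 160 mm long, lying between robot and tub; origin under its middle
- mister: Bystander: white bottle with black cap, 68 mm across, 170 mm tall, far left; origin centre of underside
- bowl: Bystander: white bowl, 130 mm across, 50 mm tall, to the right; origin centre of underside
- timer: Bystander: grey timer block, 50 x 70 x 30 mm, to the left; origin centre of underside

How it is judged:
At the end, for the whole second after the job is handed in: All four rim sections are clicked shut (each joint above 0.19 of 0.22 rad) and stay so; the tub stands level (within 0.05 rad), at rest, within 30 mm of where it was (value of joint each of rim_front, rim_back, rim_left, rim_right above 0.19 rad and distance of tub from where it was at the start of the episode below 0.03 m and angle between tub's own z axis and vertical below 0.05 rad and linear speed of tub below 0.01 m/s); the robot touches nothing.
It fails at once if the tub is lifted (over 10 mm), tipped (over 0.15 rad) or shoved more than 30 mm (height (world z) of tub above 0.01 m or angle between tub's own z axis and vertical above 0.15 rad or distance of tub from where it was at the start of the episode above 0.03 m).
It fails at once if the tub or its lid is pressed with the arm instead of the fingers (over 3 N) (contact force between tub and the arm above 3 N).
It fails at once if the filter disc is touched (over 1 N) (contact force between filter_disc and the fingers above 1 N or contact force between filter_disc and the arm above 1 N).
It fails at once if a bystander is moved more than 20 mm, lifted or tipped over (distance of any of jar, pot, scoop, brush, mister, bowl, timer from where it was at the start of the episode above 0.02 m or angle between any of jar, pot, mister, bowl, timer's own z axis and vertical above 0.3 rad).
It also fails if it takes over 51 s, if anything falls off the work surface, if the arm or the gripper's body presses on something with over 40 N, if the wrist force passes 120 N, or if a joint passes its speed limit or range.

## Working session

There is one attempt and no reset: what is moved stays moved. The work goes in short steps, Python scripts to look and compute and a shell command to move; the robot and the scene stay as the last step left them, time stands still between calls to the robot, and variables do not carry over. Pictures are saved under pics/ and viewed, at most 10 in all, crops included, and the job is handed in when it is done.

```bash
mkdir -p pics
python3 - <<'E'
from cell import bot, viewer
import cv2,numpy as np
o=bot.get_obs();print({k:np.round(v,3) for k,v in o.items()})
for c in ["scene","side"]:
    cv2.imwrite(f"pics/{c}0.png",viewer.get_image(c)[:,:,::-1])
    p=viewer.camera_params(c);print(c,p)
    for n in ["tub","filter_disc","rim_front","rim_left","rim_right","rim_back","jar","pot"]:
        print(n,[(d["box"],round(d["conf"],2)) for d in viewer.boxes_of(c,n)[:2]])
print(viewer.camera_params("wrist"))
E
```

```text
{'time_s': np.float64(0.0), 'q': array([-1.307,  0.334,  0.04 ,  1.466, -0.013,  1.343, -0.059]), 'qvel': array([-0.   ,  0.001,  0.001,  0.   ,  0.   ,  0.002,  0.   ]), 'effort': array([-0.0000e+00, -6.5856e+01,  1.3650e+00, -4.0556e+01,  1.7000e-02,
        1.3000e-02, -0.0000e+00]), 'eef_pos': array([0.231, 0.607, 0.23 ]), 'tcp_rot': array([-3.14 ,  0.   ,  2.779]), 'force': array([0.267, 0.286, 0.3  ]), 'wrist_torque': array([ 0.039,  0.006, -0.005]), 'gripper_force': np.float64(0.0), 'opening': np.float64(1.002)}
scene {'intrinsics': array([[459.78026797,   0.        , 318.45207373],
       [  0.        , 459.78026797, 200.95557671],
       [  0.        ,   0.        ,   1.        ]]), 'rvec': array([ 2.19091931,  0.65045911, -0.31719533]), 'tvec': array([-0.46528415, -0.11243752,  1.50316613])}
tub [([331.5, 156.4, 32.8, 18.7], 0.65), ([300.3, 157.7, 79.8, 87.8], 0.6)]
filter_disc [([331.6, 180.2, 15.3, 13.8], 0.63)]
rim_front [([301.2, 169.9, 26.3, 34.2], 0.86), ([356.9, 178.6, 22.7, 30.8], 0.15)]
rim_left [([329.9, 158.6, 34.3, 18.1], 0.74)]
rim_right [([313.5, 207.8, 34.0, 
[... 686 characters left out ...]
2, 33.7], 0.8)]
jar [([268.4, 175.5, 37.3, 33.3], 0.69), ([253.6, 144.3, 22.4, 29.4], 0.55)]
pot [([320.3, 218.5, 35.7, 38.4], 0.89), ([342.2, 169.6, 26.8, 33.8], 0.5)]
{'intrinsics': array([[344.08072571,   0.        , 321.03619684],
       [  0.        , 344.08072571, 195.74067845],
       [  0.        ,   0.        ,   1.        ]]), 'tool_from_camera': array([[-1.30568886e-04, -9.63842987e-01, -2.66470785e-01,
         6.75746156e-02],
       [ 9.99999966e-01, -1.85460994e-04,  1.80831821e-04,
        -8.20813932e-04],
       [-2.23713419e-04, -2.66470752e-01,  9.63842979e-01,
        -1.42197384e-01],
       [ 0.00000000e+00,  0.00000000e+00,  0.00000000e+00,
         1.00000000e+00]])}
```

```bash
cat > h.py <<'E'
import cv2,numpy as np
from cell import bot,viewer
from scipy.spatial.transform import Rotation as Ro
def cam(c,obs=None):
    p=viewer.camera_params(c);K=p["intrinsics"]
    if "rvec" in p:
        R=Ro.from_rotvec(p["rvec"]).as_matrix();return K,R,np.array(p["tvec"])
    T=np.eye(4);T[:3,:3]=Ro.from_euler("xyz",obs["tcp_rot"]).as_matrix();T[:3,3]=obs["eef_pos"]
    M=np.linalg.inv(T@p["tool_from_camera"]);return K,M[:3,:3],M[:3,3]
def onplane(C,uv,z):
    K,R,t=C;d=R.T@np.linalg.inv(K)@[uv[0],uv[1],1];o=-R.T@t
    return o+d*(z-o[2])/d[2]
def proj(C,P):
    K,R,t=C;x=(R@np.atleast_2d(P).T).T+t;x=x@K.T;return x[:,:2]/x[:,2:]
def ctr(b):return b[0]+b[2]/2,b[1]+b[3]/2
E
python3 - <<'E'
from h import *
B={"scene":dict(disc=[331.6,180.2,15.3,13.8],front=[301.2,169.9,26.3,34.2],left=[329.9,158.6,34.3,18.1],right=[313.5,207.8,34,14.8],back=[352.8,175,27,37.8],jar=[330.3,141.1,20.8,21.1],pot=[293.8,229.7,39.7,43.4]),
"side":dict(disc=[297.9,171.3,19,13.8],left=[274,156.9,30.3,12.3],right=[306.6,191.2,38.1,15.2],back=[305.6,155.2,42.2,33.7],pot=[320.3,218.5,35.7,38.4],jar=[253.6,144.3,22.4,29.4])}
for c in B:
    C=cam(c);print(c,"campos",-C[1].T@C[2])
    for n,b in B[c].items(): print(n,onplane(C,ctr(b),.08 if n not in("jar","pot") else .04).round(3))
a=cv2.imread("pics/scene0.png")[100:300,200:460];b=cv2.imread("pics/side0.png")[100:300,190:450]
cv2.imwrite("pics/c0.png",np.hstack([cv2.resize(x,(400,308),interpolation=cv2.INTER_CUBIC) for x in(a,b)]))
E
```

```text
scene campos [ 1.06956902 -0.76495393  0.8714973 ]
disc [0.557 0.106 0.08 ]
front [0.498 0.069 0.08 ]
left [0.528 0.198 0.08 ]
right [ 0.6   -0.007  0.08 ]
back [0.635 0.121 0.08 ]
jar [0.438 0.312 0.04 ]
pot [ 0.613 -0.106  0.04 ]
side campos [ 0.35115504 -0.81287683  0.78565431]
disc [0.569 0.102 0.08 ]
left [0.533 0.19  0.08 ]
right [0.595 0.    0.08 ]
back [0.631 0.118 0.08 ]
pot [ 0.598 -0.112  0.04 ]
jar [0.471 0.288 0.04 ]
```

View pics/c0.png

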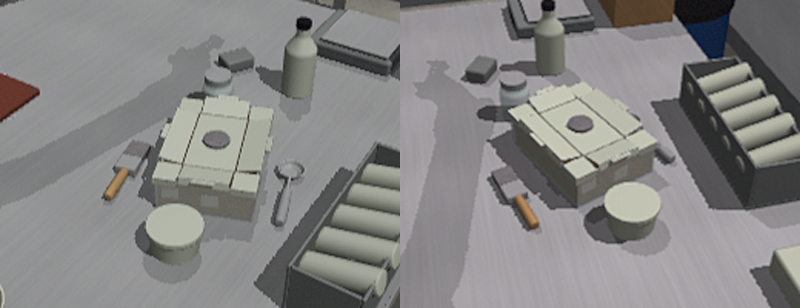

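View pics/scene0.png

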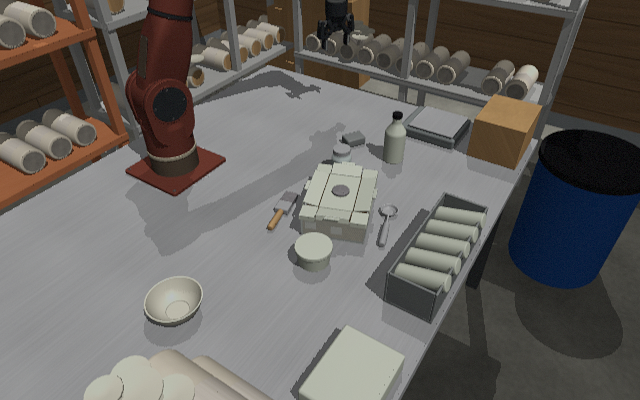

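```bash
for i in 1 2; do :; done
python3 -m creep '[[[-0.2,-0.15,-0.02],[0,0,0]],[[-0.4,-0.3,-0.05],[0,0,0]],[[-0.6,-0.45,-0.05],[0,0,0]],[[-0.8,-0.58,-0.05],[0,0,0]],[[-0.82,-0.59,-0.05],[0,0,0]],[[-0.82,-0.59,-0.05],[0,0,0]]]' 0
python3 -m creep '[[[-0.16,-0.12,0],[0,0,0]],[[-0.32,-0.24,-0.02],[0,0,0]],[[-0.48,-0.36,-0.03],[0,0,0]],[[-0.64,-0.48,-0.05],[0,0,0]],[[-0.82,-0.59,-0.05],[0,0,0]],[[-0.82,-0.59,-0.05],[0,0,0]]]'
python3 -m creep '[[[-0.16,-0.12,0],[0,0,0]],[[-0.32,-0.24,0],[0,0,0]],[[-0.48,-0.36,0],[0,0,0]],[[-0.64,-0.48,0],[0,0,0]],[[-0.82,-0.59,0],[0,0,0]],[[-0.82,-0.59,0],[0,0,0]],[[-0.82,-0.59,0],[0,0,0]],[[-0.82,-0.59,0],[0,0,0]]]'
python3 - <<'E'
from h import *
o=bot.get_obs();im=viewer.get_image("wrist");cv2.imwrite("pics/w1.png",im[:,:,::-1])
C=cam("wrist",o);print(o["eef_pos"],o["tcp_rot"],o["qvel"].round(3),o["force"])
for n in ["tub","filter_disc","rim_front","rim_left","rim_right","rim_back","jar","pot"]:
    for d in viewer.boxes_of("wrist",n)[:3]: print(n,d["box"],round(d["conf"],2),onplane(C,ctr(d["box"]),.078).round(3))
E
```

```text
time_s: 1.4
eef_pos: [0.3482, 0.4324, 0.2422]
tcp_rot: [-3.141, 0.003, 2.769]
force: [1.3, -0.3, 0.2]
opening: 0.143
gripper_force: 0.0
time_s: 1.9
eef_pos: [0.4586, 0.2629, 0.2522]
tcp_rot: [-3.141, 0.003, 2.768]
force: [-0.0, -1.0, 0.1]
opening: 0.0
gripper_force: 0.0
time_s: 2.57
eef_pos: [0.5649, 0.1027, 0.2511]
tcp_rot: [-3.142, -0.0, 2.778]
force: [0.6, 0.1, -0.7]
opening: 0.002
gripper_force: 0.0
[0.56492669 0.10266868 0.25110693] [-3.14154135e+00 -4.73057434e-04  2.77849358e+00] [-0.02  -0.01  -0.022  0.007 -0.001  0.002  0.001] [ 0.57887982  0.06034544 -0.72832805]
tub [161.6, 12.6, 309.2, 278.5] 0.57 [0.542 0.106 0.078]
filter_disc [289.4, 156.6, 50.6, 51.4] 0.69 [0.569 0.094 0.078]
rim_front [192.1, 43.9, 147.9, 146.5] 0.97 [0.497 0.075 0.078]
rim_left [349.2, 51.9, 97.5, 104.0] 0.73 [0.528 0.189 0.078]
rim_right [162.8, 14.9, 309.3, 275.6] 0.74 [0.543 0.107 0.078]
rim_right [191.7, 198.5, 92.6, 92.5] 0.61 [0.601 0.    0.078]
rim_back [164.1, 13.1, 308.2, 278.0] 0.62 [0.543 0.107 0.078]
rim_back [325.3, 165.3, 110.6, 102.9] 0.56 [0.623 0.141 0.078]
jar [405.1, 0.0, 97.8, 50.2] 0.85 [0.484 0.252 0.078]
jar [321.9, 166.9, 114.7, 100.7] 0.67 [0.623 0.14  0.078]
pot [113.6, 221.8, 96.6, 89.3] 0.63 [ 0.595 -0.081  0.078]
```

View pics/w1.png

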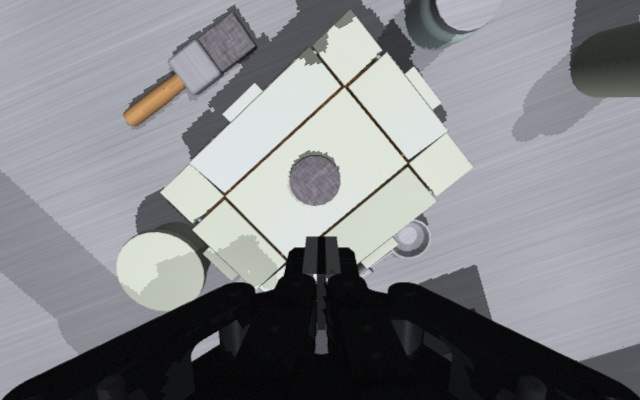

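The wrist view shows the lid squarely. The panel corners are at about (345,87), (408,161), (225,194) and (288,258), the disc is at (315,179), and the shut fingertips are at (321,240).

Run:
```python
from h import *
o=bot.get_obs();C=cam("wrist",o)
P={k:onplane(C,uv,.076)[:2] for k,uv in dict(fl=(345,87),bl=(408,161),fr=(225,194),br=(288,258),d=(315,180)).items()}
for k in P:print(k,P[k].round(4))
print(onplane(C,(315,180),.084))
c=(P["fl"]+P["bl"]+P["fr"]+P["br"])/4
v=(P["fl"]+P["bl"]-P["fr"]-P["br"])/2;w=(P["bl"]+P["br"]-P["fl"]-P["fr"])/2
y1=np.arctan2(-v[0],v[1]);y2=np.arctan2(w[1],w[0]);print("c",c,"len",np.linalg.norm(v),np.linalg.norm(w),y1,y2)
yaw=(y1*.6+y2*.4);ex=np.array([np.cos(yaw),np.sin(yaw)]);ey=np.array([-ex[1],ex[0]])
R=Ro.from_euler("xyz",o["tcp_rot"]).as_matrix()
for n,e,r in[("front",-ex,79),("left",ey,109),("back",ex,79),("right",-ey,109)]:
    p=c+e*r/1000;d=np.append(p,0.1)-o["eef_pos"];print(n,p.round(4),"tool from here /200mm",(R.T@d/.2).round(3))
```

```text
fl [0.4981 0.1496]
bl [0.5808 0.1823]
fr [0.5494 0.0094]
br [0.6326 0.0404]
d [0.5671 0.0948]
[0.56540791 0.09554792 0.084     ]
c [0.56522861 0.09542037] len 0.1501626690633971 0.08891684841698616 0.3501834914530426 0.3667015186678024
front [0.4912 0.0678] tool from here /200mm [ 0.283 -0.293  0.757]
left [0.5272 0.1976] tool from here /200mm [0.345 0.378 0.757]
back [0.6393 0.123 ] tool from here /200mm [-0.311  0.228  0.757]
right [ 0.6033 -0.0067] tool from here /200mm [-0.373 -0.443  0.757]
```

```bash
python3 -m creep '[[[0.14,-0.15,0.15],[0,0,0]],[[0.283,-0.293,0.3],[0,0,0]],[[0.283,-0.293,0.45],[0,0,0]],[[0.283,-0.293,0.6],[0,0,0]],[[0.283,-0.293,0.74],[0,0,0]],[[0.283,-0.293,0.757],[0,0,0]],[[0.283,-0.293,0.757],[0,0,0]]]'
python3 -m creep '[[[0,0,0.02],[0,0,0]],[[0,0,0.04],[0,0,0]],[[0,0,0.06],[0,0,0]],[[0,0,0.08],[0,0,0]],[[0,0,0.1],[0,0,0]],[[0,0,0.12],[0,0,0]],[[0,0,0.13],[0,0,0]],[[0,0,0.13],[0,0,0]],[[0,0,0.13],[0,0,0]]]'
```

```text
time_s: 3.6
eef_pos: [0.4903, 0.0672, 0.0991]
tcp_rot: [-3.139, -0.002, 2.779]
force: [-0.2, -1.1, 0.2]
opening: 0.002
gripper_force: 0.0
time_s: 4.35
eef_pos: [0.4917, 0.0675, 0.0757]
tcp_rot: [3.14, -0.0, 2.779]
force: [-9.7, -1.5, 25.0]
opening: 0.002
gripper_force: 12.4
```

Contact force of 25 N at z = 0.0757, so this section is flush. Next is the left one.

```bash
python3 -m creep '[[[0,0,-0.1],[0,0,0]],[[0,0,-0.2],[0,0,0]],[[0.01,0.16,-0.22],[0,0,0]],[[0.03,0.33,-0.22],[0,0,0]],[[0.05,0.5,-0.22],[0,0,0]],[[0.062,0.671,-0.22],[0,0,0]],[[0.062,0.671,-0.13],[0,0,0]],[[0.062,0.671,-0.13],[0,0,0]]]'
python3 -m creep '[[[0,0,0.02],[0,0,0]],[[0,0,0.04],[0,0,0]],[[0,0,0.06],[0,0,0]],[[0,0,0.08],[0,0,0]],[[0,0,0.1],[0,0,0]],[[0,0,0.12],[0,0,0]],[[0,0,0.13],[0,0,0]],[[0,0,0.13],[0,0,0]],[[0,0,0.13],[0,0,0]]]'
python3 -m creep '[[[0,0,-0.1],[0,0,0]],[[0,0,-0.2],[0,0,0]],[[-0.15,-0.03,-0.22],[0,0,0]],[[-0.31,-0.06,-0.22],[0,0,0]],[[-0.47,-0.1,-0.22],[0,0,0]],[[-0.656,-0.15,-0.22],[0,0,0]],[[-0.656,-0.15,-0.13],[0,0,0]],[[-0.656,-0.15,-0.13],[0,0,0]]]'
python3 -m creep '[[[0,0,0.02],[0,0,0]],[[0,0,0.04],[0,0,0]],[[0,0,0.06],[0,0,0]],[[0,0,0.08],[0,0,0]],[[0,0,0.1],[0,0,0]],[[0,0,0.12],[0,0,0]],[[0,0,0.13],[0,0,0]],[[0,0,0.13],[0,0,0]],[[0,0,0.13],[0,0,0]]]'
```

```text
time_s: 5.02
eef_pos: [0.5261, 0.1993, 0.0973]
tcp_rot: [-3.139, -0.002, 2.783]
force: [-0.5, -0.5, -1.2]
opening: 0.001
gripper_force: 0.0
time_s: 5.77
eef_pos: [0.5278, 0.1971, 0.0756]
tcp_rot: [3.14, 0.0, 2.778]
force: [-7.0, -2.7, 18.5]
opening: -0.001
gripper_force: 9.3
time_s: 6.43
eef_pos: [0.6394, 0.1193, 0.0971]
tcp_rot: [-3.138, -0.001, 2.775]
force: [-1.4, 0.4, -0.4]
opening: -0.004
gripper_force: 0.0
time_s: 7.18
eef_pos: [0.6397, 0.1236, 0.076]
tcp_rot: [3.14, 0.001, 2.78]
force: [-4.5, 0.9, 16.4]
opening: 0.003
gripper_force: 8.1
```

Next is the right section, an offset of (-0.062, -0.671) from the back one. After that I lift clear and go back over the centre to look.

```bash
python3 -m creep '[[[0,0,-0.1],[0,0,0]],[[0,0,-0.2],[0,0,0]],[[-0.01,-0.16,-0.22],[0,0,0]],[[-0.03,-0.33,-0.22],[0,0,0]],[[-0.05,-0.5,-0.22],[0,0,0]],[[-0.062,-0.671,-0.22],[0,0,0]],[[-0.062,-0.671,-0.13],[0,0,0]],[[-0.062,-0.671,-0.13],[0,0,0]]]'
python3 -m creep '[[[0,0,0.02],[0,0,0]],[[0,0,0.04],[0,0,0]],[[0,0,0.06],[0,0,0]],[[0,0,0.08],[0,0,0]],[[0,0,0.1],[0,0,0]],[[0,0,0.12],[0,0,0]],[[0,0,0.13],[0,0,0]],[[0,0,0.13],[0,0,0]],[[0,0,0.13],[0,0,0]]]'
python3 -m creep '[[[0,0,-0.15],[0,0,0]],[[0,0,-0.3],[0,0,0]],[[0,0,-0.5],[0,0,0]],[[0,0,-0.7],[0,0,0]],[[0,0,-0.88],[0,0,0]],[[-0.1,0.08,-0.88],[0,0,0]],[[-0.2,0.16,-0.88],[0,0,0]],[[-0.3,0.25,-0.88],[0,0,0]],[[-0.3,0.25,-0.88],[0,0,0]],[[-0.3,0.25,-0.88],[0,0,0]]]'
python3 - <<'E'
from h import *
o=bot.get_obs();im=viewer.get_image("wrist");C=cam("wrist",o)
cv2.imwrite("pics/w2.png",im[:,:,::-1])
a=viewer.get_image("scene")[130:260,270:410,::-1];b=viewer.get_image("side")[130:260,240:380,::-1]
cv2.imwrite("pics/c2.png",np.hstack([cv2.resize(x,(400,371),interpolation=cv2.INTER_CUBIC) for x in(a,b)]))
E
```

```text
time_s: 7.85
eef_pos: [0.6013, -0.0098, 0.098]
tcp_rot: [-3.14, -0.002, 2.775]
force: [-0.5, 0.8, -1.4]
opening: -0.0
gripper_force: 0.0
time_s: 8.6
eef_pos: [0.6039, -0.0067, 0.0757]
tcp_rot: [3.14, 0.001, 2.779]
force: [-6.4, 0.4, 18.2]
opening: 0.003
gripper_force: 9.3
time_s: 9.43
eef_pos: [0.6777, 0.0195, 0.2484]
tcp_rot: [-3.14, -0.001, 2.781]
force: [0.0, -0.8, 0.7]
opening: 0.002
gripper_force: 0.0
```

View pics/w2.png

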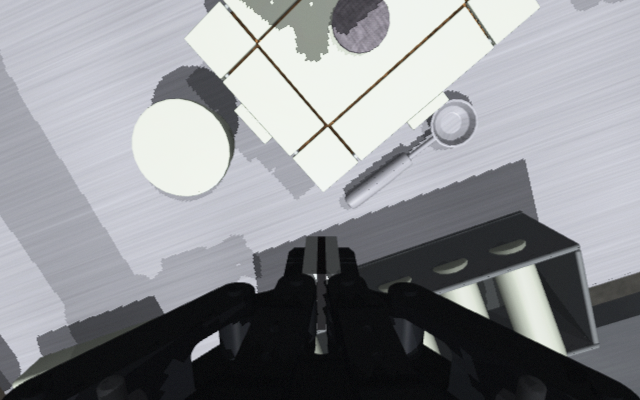

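View pics/c2.png

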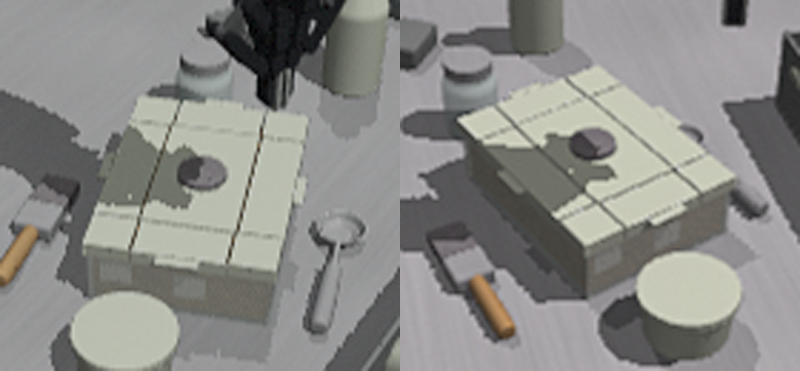

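The scene and side views show all four sections flush: left at (530,95), right at (650,225), front at (510,180) and back at (660,120) in the side half. The neighbouring things have not moved, and the gripper is clear.

```bash
python3 -c "
from cell import bot
print(bot.close_job())"
```

```text
the job is handed in; nothing more can be done
None
```

I pressed all four rim sections shut with the fingertips and handed the job in after about 9.5 s of robot time; camera views showed all four flush, the filter disc was not touched, and the tub and the things around it looked undisturbed, though the hand-in returned no verdict.

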